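# Shut the drip-tray flap of the drying rack and latch it

### The job

Press the open drip-tray flap of the drying rack down until it is fully shut. Then push the sliding catch beside it along its rail, towards and over the flap, until you feel it drop into the notch of the rail, and leave it seated there; do not lift the catch up off its rail. Leave the bowls, the chopstick holder and the cup standing where they are.

Things in the scene. Friction and masses are not known exactly. Their poses are not given: they have to be found in the camera images.
- rack: White plastic drying rack, fixed, 300 (x) x 440 (y) mm, flat deck 50 mm high. Origin: centre of its underside. x points to its rear (away from the robot), y to its left, z up; turned by up to 0.25 rad. Front half: the flap on the left, the rail with the catch on the right. Rear half: bowls and chopsticks, with a fence 108 mm high round the rear.
- flap (a joint): Opening angle of the flap: 0 = shut, lying flat and flush with the deck; starts 0.45 to 0.8 rad open, front edge raised. The stiff hinge keeps it where it is left; pressing it down needs 2 to 3 N. It stops at 0 on its own.
- flap_hinge (a point): Middle of the flap's hinge line (on its top face), which runs along the rack's y axis on the flap's rear edge. The flap is a white panel reaching 104 mm from the hinge line towards the rack's front (-x), 176 mm wide (y), 6 mm thick. Shut, its top is 50 mm above the worktop.
- flap_mid (a point): Point on the top face of the flap, 50 mm from the hinge line, mid-width; moves with the flap. A place to press: fingertips coming straight down above the place 50 mm in front of the hinge line meet the flap at every start angle.
- catch (a joint): Travel of the steel catch along the aluminium rail (m), growing along rack +y, towards the flap. Starts at 0 to 0.045; the notch is at 0.080; the rail ends at 0.112. Sliding takes 1 to 3 N; 10 mm before 0.080 the push drops to almost nothing as the catch falls into the notch, then rises; 5 N seats it, over about 10 N forces it out of the notch again.
- catch_drop (a joint): Height of the catch relative to riding on top of the rail, in m: about 0 while it rides on the rail, about -0.0045 when it has dropped into the notch. A spring (about 5 N) pulls it down; a positive value means it is being lifted off the rail.
- catch_tab (a point): Centre of the catch's upright push tab, a steel plate 26 (rack x) x 10 (rack y) x 34 mm high, about 85 mm above the worktop; top 17 mm above. Push its flat -y face: nothing sticks out below it there, only the rail (top 55 mm high) and the clear deck. On the +y side a flat 20 mm wide tongue, 17 mm below this point, reaches 87 mm ahead; seated, it lies over the flap.
- notch (a point): Middle of the V-shaped notch across the rail, 19 mm wide, 5 mm deep, at the height of the rail's top (55 mm). When the catch is seated the tab's centre is 12 mm on the -y side (rack axes) of this point.
- bowl1: Stoneware bowl, 114 mm across, 55 mm high, loose on the rack's rear deck; origin at the centre of its underside. Leave alone.
- bowl2: Second bowl like it. Leave alone.
- chopsticks: Bamboo cylinder 72 mm across and 100 mm high with chopsticks standing up to 205 mm, loose on the rear deck; origin at the centre of its underside. It and the bowls stand in a row in any order. Leave alone.
- cup: Stainless steel cup, 68 mm across, 75 mm high, loose on the worktop about 90 mm off the rack's right (-y) side; origin at the centre of its underside. Leave alone.

How it is judged:
On the way, in this order (a step that is already met when the one before it is completed fails the run):
1. the flap is pressed fully shut (value of joint flap below 0.05 rad), for 0.2 s.
2. then the catch is pushed along its rail and drops into the notch (value of joint catch between 0.076 and 0.084 m and value of joint catch_drop below -0.003 m and value of joint flap below 0.06 rad), for 0.2 s.
At the end, for the whole second after the job is handed in: The flap is shut (below 0.06 rad), the catch rests in the notch (travel 0.076 to 0.084 m, dropped by more than 3 mm), and bowls, chopstick holder and cup stand upright within 25 mm of where they stood (all of step 2 and velocity of joint catch between -0.005 and 0.005 m/s and distance of each of bowl1, bowl2, chopsticks, cup from where it was at the start of the episode below 0.025 m and angle between each of bowl1, bowl2, chopsticks, cup's own z axis and vertical below 0.15 rad); the robot touches nothing.
It fails at once if the catch is lifted more than 8 mm off its rail (value of joint catch_drop above 0.008 m).
It fails at once if a bowl, the chopstick holder or the cup is shifted or lifted by more than 25 mm or tipped over (distance of any of bowl1, bowl2, chopsticks, cup from where it was at the start of the episode above 0.025 m or angle between any of bowl1, bowl2, chopsticks, cup's own z axis and vertical above 0.5 rad).
It also fails if it takes over 46 s, if anything falls off the work surface, if the arm or the gripper's body presses on something with over 40 N, if the wrist force passes 120 N, or if a joint passes its speed limit or range.

### The arm

A 6-joint arm with a two-finger parallel gripper is mounted at the origin on the work surface. World frame = base frame: x ahead of the robot, y to its left, z up, the work surface at z = 0. Lengths are in m, angles in rad, forces in N, time in s.
With the tool pointing down it reaches from about 0.325 to 0.9 m from the base axis. Payload 6.1 kg.
Tool frame: the origin (TCP) lies at the very end of the fingers, on their centre line; the grasp point (between the pads) lies 19 mm behind it; x points along the fingers, y is the direction in which the jaws open and shut, and the axes are right-handed (so a half turn about x gives the same grasp; the last joint's range is limited). The gripper opens to 87 mm and grips with 3 to 60 N. Pads are 19 mm wide; open, the fingers measure 117 mm over their backs; the gripper's body (75 mm by 190 mm) begins 51 mm behind the grasp point.
Start: joints at [-1.233, 0.22, 1.526, -0, 1.395, -0.126], TCP at [0.28, -0.559, 0.223] pointing down, gripper open.
Joint ranges: [-2.98, 2.98], [-0.91, 2.08], [0.09, 2.57], [-1.24, 4.39], [0.2, 2.65], [-2.68, 2.68]. Speed limits (rad/s): [2.57, 2.57, 3.01, 3.14, 3.14, 3.14].

### API

Orientations are given as a unit quaternion [w, x, y, z].
In Python, from station import manip gives the robot as it stands.
- The arm moves only by the tool drive_tool, never from a script. Its argument "motion" is a list of rows, each a list of 6 numbers: the shift along the tool's x, y, z in m, then the turn, a rotation vector about the tool's x, y, z in degrees. In form: [[tx, ty, tz, ax, ay, az], ...]. A call has 1 to 20 rows; each row is the pose to reach, as a shift and turn from the pose commanded when the call began, along the tool's axes at that moment; what a row does not reach only later rows make up. A row lasts 1/8 s, in which the tool goes at most 62.5 mm and 10.7 degrees, less where a joint would pass 70% of its speed; a pose out of reach is approached as far as the arm can. A call with a gripper value outside its range is refused whole. "claw" is the gripper's target within -1 to 1 (shut at 1, half-way at 0, fully open at -1), set as the call begins (left out, the last holds). The fingers move at their own pace and stop on an object; "squeeze" is the grip in N (left out, the last holds). Time passes only in rows, so rows that repeat a pose let the fingers close. It gives the time, the measured TCP pose, the force and the opening at its end, in the units of the state.
- manip.sense(): the state, without advancing time (a new reading comes with each control period).
- manip.get_image(name): name is "scene" or "top"; returns a dict with "pixels" (480x640x3 uint8, red, green, blue), "range_z" (480x640 float32, m along the optical axis (not along the pixel's ray), 0 where there is no reading), "intrinsics" (3x3 intrinsics, pixels), "distortion" ([k1, k2, p1, p2, k3] as OpenCV has them; the pictures are not rectified), "extrinsics" (4x4, takes a point from camera to world coordinates). Camera axes: x right, y up, looking along -z (the intrinsics and any distortion apply to the point x, -y, -z); pixel columns grow to the right and rows downward; lengths in m; the calibration is good to about 2 mm. A picture is of the moment at which its call begins.
- manip.job_done(): hands the job in, once; it reports no verdict.
Trained networks look in a picture, given as the dict that the camera call returned (one of the last four; its "shot" number tells which), for a name from the list of things; names that differ only in an ending like _2 or _b are one class to them, and where a whole thing is asked for, a point or a joint stands for the part that bears it (a point fixed in the world has none). Each returns a list of dicts, best first, with "confidence" (0 to 1); they miss things now and then, are a little off and sometimes report something else, mostly with a low value. They report only what shows in the picture. A call takes as long as a camera call.
- manip.find_in(picture, name): "position" ([column, row] in pixels, amid what is visible of it).
The state is a dict: "clock": time; "qpos": joint angles; "joint_vel": joint speeds; "joint_torque": joint torques, N m; "tcp_pos": TCP position; "tool_rot": TCP orientation; "contact_force": force on the tool from outside, world axes, zero at the start; "ft_torque": the same for the moment, N m; "gripper_width": finger opening in m.
Only numpy, scipy, OpenCV 4.12 (cv2) and the standard library are available. Lean on these libraries where they do the work, as an engineer would, in place of code of your own. Each camera call takes 0.05 s, during which the arm holds its last target.

## Working session

There is one attempt and no reset: what is moved stays moved. The work goes in short steps, Python scripts to look and compute and a tool call to move; the robot and the scene stay as the last step left them, time stands still between calls to the robot, and variables do not carry over. Pictures are saved under pics/ and viewed, and the job is handed in when it is done.

Besides the shell and the picture viewer there is one more tool, called in YAML: its name, and indented under it one key for each argument. drive_tool: Moves the arm, as the interface text tells. Its arguments: {"type":"object","properties":{"motion":{"type":"array"},"claw":{"type":"number"},"squeeze":{"type":"number"}},"required":["motion"]}

```bash
mkdir -p pics; cat > h.py <<'E'
import numpy as np, cv2
from station import manip
def world(im,uv,win=1):
    u,v=uv; r=im["range_z"]; c=int(round(u)); w=int(round(v))
    p=r[max(0,w-win):w+win+1,max(0,c-win):c+win+1]; p=p[p>0]
    if len(p)==0: return None
    z=float(np.median(p))
    n=cv2.undistortPoints(np.array([[[u,v]]],float),im["intrinsics"],np.array(im["distortion"],float))[0,0]
    return (im["extrinsics"]@np.array([n[0]*z,-n[1]*z,-z,1]))[:3]
def cloud(im):
    r=im["range_z"]; H,W=r.shape
    uu,vv=np.meshgrid(np.arange(W),np.arange(H))
    n=cv2.undistortPoints(np.stack([uu.ravel(),vv.ravel()],1)[:,None].astype(float),im["intrinsics"],np.array(im["distortion"],float))[:,0].reshape(H,W,2)
    P=np.stack([n[...,0]*r,-n[...,1]*r,-r],-1)
    E=np.array(im["extrinsics"]); P=P@E[:3,:3].T+E[:3,3]; P[r<=0]=np.nan
    return P
E
python3 - <<'E'
from h import *
np.set_printoptions(precision=4,suppress=True)
s=manip.sense(); print(s)
for n in ("scene","top"):
    im=manip.get_image(n); cv2.imwrite(f"pics/{n}0.png",im["pixels"][...,::-1])
    np.save(f"{n}0.npy",cloud(im))
    for k in ["rack","flap","flap_hinge","flap_mid","catch","catch_tab","notch","cup","bowl1","chopsticks"]:
        try:
            for d in manip.find_in(im,k)[:3]: print(n,k,d["position"],round(d["confidence"],2),world(im,d["position"]))
        except Exception as e: print(k,e)
print(manip.sense()["clock"])
E
```

```text
{'clock': 0.0, 'qpos': array([-1.2331,  0.2212,  1.5276,  0.    ,  1.3947, -0.1261]), 'joint_vel': array([ 0.0008, -0.0004,  0.0005,  0.0003, -0.0006,  0.0003]), 'joint_torque': array([  0.    , -49.4598, -38.7386,   0.0698,   0.057 ,  -0.0001]), 'tcp_pos': array([ 0.2794, -0.5584,  0.2214]), 'tool_rot': array([-0.1618, -0.6881, -0.1632,  0.6883]), 'contact_force': array([0.1047, 0.6099, 0.3106]), 'ft_torque': array([-0.0135,  0.0151,  0.0025]), 'gripper_width': 0.08706429308088176}
scene rack [303.9, 250.0] 0.89 [ 0.5907 -0.0046  0.0514]
scene rack [346.0, 247.6] 0.3 [0.6521 0.0416 0.0615]
scene flap_hinge [312.8, 196.6] 0.67 [0.5391 0.086  0.079 ]
scene flap_mid [314.7, 198.0] 0.61 [0.5426 0.0874 0.076 ]
scene catch [230.5, 251.3] 0.95 [ 0.494  -0.0957  0.0651]
scene catch [316.4, 196.9] 0.56 [0.5438 0.091  0.0767]
scene catch_tab [231.7, 249.3] 0.68 [ 0.4928 -0.0912  0.0653]
scene notch [306.4, 248.1] 0.55 [0.5914 0.0018 0.0507]
scene cup [145.6, 330.2] 0.57 [ 0.4549 -0.2927  0.0048]
scene bowl1 [294.4, 302.4] 0.87 [ 0.6484 -0.1002  0.0552]
scene bowl1 [347.3, 249.0] 0.63 [0.6553 
[... 214 characters left out ...]
67 -0.3117  0.0038]
top flap_hinge [267.1, 287.4] 0.71 [0.5361 0.0924 0.0809]
top flap_mid [268.7, 289.4] 0.87 [0.5323 0.089  0.0831]
top catch [368.2, 314.0] 0.79 [ 0.4914 -0.0992  0.0675]
top catch_tab [365.7, 312.7] 0.62 [ 0.4938 -0.0945  0.0668]
top notch [364.3, 313.9] 0.67 [ 0.4915 -0.0919  0.0667]
top notch [291.0, 275.0] 0.56 [0.5622 0.0493 0.0619]
top cup [471.1, 321.7] 0.96 [ 0.4812 -0.3134  0.0064]
top bowl1 [382.2, 222.1] 0.83 [ 0.6709 -0.1256  0.057 ]
top bowl1 [304.7, 216.2] 0.59 [0.6792 0.0265 0.0556]
top bowl1 [362.0, 312.9] 0.36 [ 0.4932 -0.0874  0.0676]
top chopsticks [223.8, 211.5] 0.96 [0.6564 0.1601 0.1901]
top chopsticks [361.5, 312.6] 0.43 [ 0.4938 -0.0865  0.0677]
1.1
```

View pics/scene0.png

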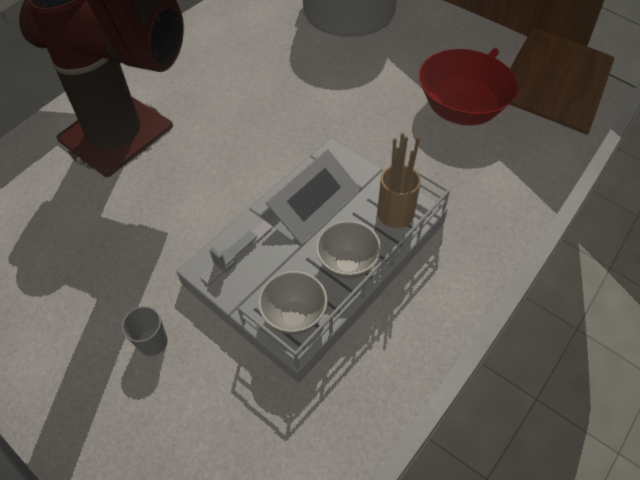

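View pics/top0.png

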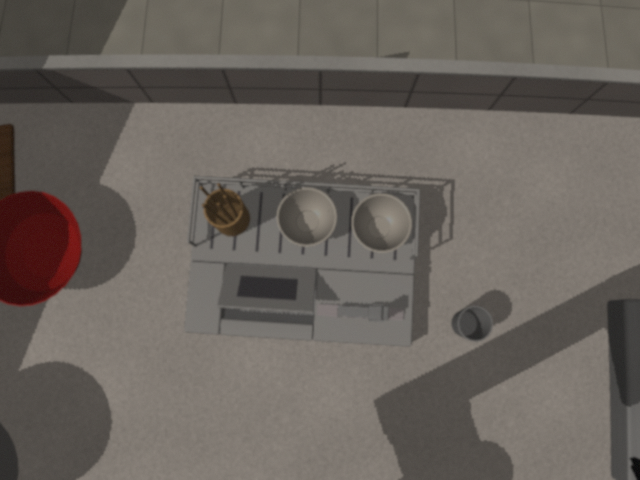

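```bash
python3 - <<'E'
import numpy as np, cv2
np.set_printoptions(precision=4,suppress=True)
P=np.load("top0.npy").reshape(-1,3); Q=np.load("scene0.npy").reshape(-1,3)
for nm,A in(("top",P),("scene",Q)):
    A=A[~np.isnan(A).any(1)]
    # deck
    d=A[(abs(A[:,2]-.05)<.004)&(A[:,0]>.3)&(A[:,0]<.9)&(abs(A[:,1])<.35)]
    print(nm,"deck rect",len(d),cv2.minAreaRect(d[:,:2].astype(np.float32)))
    t=A[(A[:,2]>.085)&(A[:,2]<.115)&(A[:,0]<.57)&(A[:,0]>.4)&(A[:,1]<-.05)&(A[:,1]>-.2)]
    print("tab",len(t),np.median(t,0),t.min(0),t.max(0),cv2.minAreaRect(t[:,:2].astype(np.float32)) if len(t) else '')
    f=A[(A[:,2]>.062)&(A[:,2]<.16)&(A[:,0]<.59)&(A[:,0]>.38)&(A[:,1]>0.015)&(A[:,1]<.22)]
    c=f.mean(0); u,s,v=np.linalg.svd(f-c,full_matrices=False); n=v[2]*np.sign(v[2][2]); print("flap",len(f),c,n,"angle",np.arccos(n[2]),"yaw",np.arctan2(n[1],n[0]),f.min(0),f.max(0))
    tg=A[(A[:,2]>.060)&(A[:,2]<.074)&(A[:,0]<.53)&(A[:,0]>.45)&(A[:,1]<.0)&(A[:,1]>-.2)]
    print("tongue",len(tg),cv2.minAreaRect(tg[:,:2].astype(np.float32)))
E
```

```text
top deck rect 19319 ((0.5862197279930115, -0.041970252990722656), (0.5835193991661072, 0.29773932695388794), 87.9728012084961)
tab 86 [ 0.4934 -0.1264  0.1029] [ 0.4825 -0.1321  0.0857] [ 0.5044 -0.1223  0.1074] ((0.4934248924255371, -0.12716779112815857), (0.009770501405000687, 0.021977053955197334), 89.80367279052734)
flap 3225 [0.5271 0.0968 0.0873] [ 0.5555 -0.0208  0.8313] angle 0.589387042581808 yaw -0.03751685849695554 [0.4898 0.015  0.062 ] [0.5697 0.1812 0.1126]
tongue 551 ((0.496402770280838, -0.0867370218038559), (0.15794602036476135, 0.03027237206697464), 86.59893798828125)
scene deck rect 15566 ((0.5881372690200806, -0.042886435985565186), (0.5849253535270691, 0.30181434750556946), 87.73016357421875)
tab 125 [ 0.4982 -0.129   0.0997] [ 0.4835 -0.1329  0.0855] [ 0.5102 -0.1213  0.105 ] ((0.49682870507240295, -0.12714852392673492), (0.011319231241941452, 0.026780037209391594), 88.8629150390625)
flap 3239 [0.5298 0.0944 0.085 ] [ 0.5533 -0.0206  0.8327] angle 0.5868274250399975 yaw -0.03716392587634647 [0.4916 0.0151 0.062 ] [0.5726 0.1818 0.1106]
tongue 512 ((0.4949392080307007, -0.08609455823898315), (0.031671393662691116, 0.09296416491270065), 2.8648555278778076)
```

Both views show the raised flap (scene ≈ (313,196), top ≈ (268,288)) and the catch's tab (top ≈ (384,312)). The cup, bowls and chopsticks are clear of the front half. Rack yaw is about -0.037 rad, flap angle about 0.59, and the tab sits at about (0.496, -0.127). Next I'll work out the moves in tool axes.

```bash
cat >> h.py <<'E'
from scipy.spatial.transform import Rotation as Ro
def rot(s): q=s["tool_rot"]; return Ro.from_quat([q[1],q[2],q[3],q[0]])
def plan(target):
    s=manip.sense(); R=rot(s); return R.inv().apply(np.array(target)-s["tcp_pos"])
E
python3 - <<'E'
from h import *
np.set_printoptions(precision=4,suppress=True)
s=manip.sense();R=rot(s);print(R.as_matrix())
# desired: tool x down, tool y along rack y (either sign)
psi=-.037
for sg in(1,-1):
    y=sg*np.array([-np.sin(psi),np.cos(psi),0]);x=np.array([0,0,-1.]);z=np.cross(x,y)
    D=Ro.from_matrix(np.stack([x,y,z],1)); print(sg,np.degrees((R.inv()*D).as_rotvec()))
print(plan([.525,.097,.223]))
E
```

```text
[[ 0.      0.4474 -0.8943]
 [ 0.     -0.8943 -0.4474]
 [-1.     -0.     -0.    ]]
1 [-151.3027   -0.0005   -0.0008]
-1 [28.6973 -0.0006  0.0004]
[-0.0005 -0.4769 -0.5129]
```

drive_tool:
  motion:
    - [0,-0.035,-0.037,2,0,0]
    - [0,-0.07,-0.074,4,0,0]
    - [0,-0.105,-0.112,6,0,0]
    - [0,-0.14,-0.15,8,0,0]
    - [0,-0.175,-0.188,10,0,0]
    - [0,-0.21,-0.226,12,0,0]
    - [0,-0.245,-0.263,14,0,0]
    - [0,-0.28,-0.3,16,0,0]
    - [0,-0.315,-0.338,18,0,0]
    - [0,-0.35,-0.376,20,0,0]
    - [0,-0.385,-0.414,22,0,0]
    - [0,-0.42,-0.451,24,0,0]
    - [0,-0.455,-0.488,26.5,0,0]
    - [0,-0.477,-0.513,28.7,0,0]
    - [0.05,-0.477,-0.513,28.7,0,0]
    - [0.09,-0.477,-0.513,28.7,0,0]
    - [0.1,-0.477,-0.513,28.7,0,0]
  claw: 1
  squeeze: 40

```text
clock: 3.22
tcp_pos: [0.5227, 0.0972, 0.1196]
tool_rot: [0.013, -0.705, 0.013, 0.709]
contact_force: [0.1, 0.1, 1.2]
gripper_width: 0.0003
```

drive_tool:
  motion:
    - [0.01,0,0,0,0,0]
    - [0.02,0,0,0,0,0]
    - [0.03,0,0,0,0,0]
    - [0.038,0,0,0,0,0]
    - [0.046,0,0,0,0,0]
    - [0.054,0,0,0,0,0]
    - [0.06,0,0,0,0,0]
    - [0.064,0,0,0,0,0]
    - [0.067,0,0,0,0,0]
    - [0.069,0,0,0,0,0]
    - [0.07,0,0,0,0,0]
    - [0.07,0,0,0,0,0]

```text
clock: 4.72
tcp_pos: [0.5251, 0.0971, 0.0526]
tool_rot: [-0.013, 0.707, -0.013, -0.707]
contact_force: [0.2, 0.2, 0.1]
gripper_width: 0.0002
```

drive_tool:
  motion:
    - [0.001,0,0,0,0,0]
    - [0.002,0,0,0,0,0]
    - [0.003,0,0,0,0,0]
    - [0.004,0,0,0,0,0]
    - [0.004,0,0,0,0,0]

```text
clock: 5.35
tcp_pos: [0.5252, 0.0972, 0.0502]
tool_rot: [0.013, -0.707, 0.013, 0.707]
contact_force: [-5.9, -1.0, 14.6]
gripper_width: 0.0006
```

Force has risen to about 15 N at z = 0.050, so the flap is on its stop. I'll lift off and move to the -y side of the tab.

drive_tool:
  motion:
    - [0,0,0,0,0,0]
    - [0,0,0,0,0,0]
    - [-0.03,0,0,0,0,0]
    - [-0.08,0,0,0,0,0]
    - [-0.09,0.04,0.004,0,0,0]
    - [-0.09,0.09,0.008,0,0,0]
    - [-0.09,0.14,0.012,0,0,0]
    - [-0.09,0.19,0.016,0,0,0]
    - [-0.09,0.24,0.019,0,0,0]
    - [-0.09,0.268,0.021,0,0,0]
    - [-0.09,0.268,0.021,0,0,0]
    - [-0.09,0.268,0.021,0,0,0]

```text
clock: 6.85
tcp_pos: [0.494, -0.1693, 0.1383]
tool_rot: [0.013, -0.707, 0.013, 0.707]
contact_force: [0.2, 0.9, 0.2]
gripper_width: -0.0
```

```bash
python3 - <<'E'
from h import *
np.set_printoptions(precision=4,suppress=True)
print(manip.sense()["tcp_pos"],manip.sense()["contact_force"])
a=[]
for n in("scene","top"):
    im=manip.get_image(n); a.append(im["pixels"][120:420,150:550,::-1]); A=cloud(im).reshape(-1,3); A=A[~np.isnan(A).any(1)]
    f=A[(A[:,2]>.03)&(A[:,2]<.12)&(A[:,0]<.565)&(A[:,0]>.49)&(A[:,1]>0.03)&(A[:,1]<.16)]
    c=f.mean(0); v=np.linalg.svd(f-c,full_matrices=False)[2][2]; v*=np.sign(v[2]); print("flap",len(f),c,v,f[:,2].min(),f[:,2].max())
    t=A[(A[:,2]>.08)&(A[:,2]<.112)&(A[:,0]<.53)&(A[:,0]>.46)&(A[:,1]<-.09)&(A[:,1]>-.15)]
    print("tab",len(t),t.min(0),t.max(0),cv2.minAreaRect(t[:,:2].astype(np.float32)))
cv2.imwrite("pics/b.png",np.hstack(a))
E
```

```text
[ 0.494  -0.1693  0.1383] [0.1574 0.8667 0.1508]
flap 1993 [0.5281 0.0932 0.0497] [-0.0004 -0.0008  1.    ] 0.04459701718781561 0.05635978086482929
tab 145 [ 0.4805 -0.1328  0.0801] [ 0.5103 -0.1216  0.1047] ((0.49540480971336365, -0.12691983580589294), (0.010547653771936893, 0.029718490317463875), 87.22193145751953)
flap 2592 [0.5273 0.0948 0.0509] [0.001  0.0003 1.    ] 0.044434587434183825 0.05664703301193508Traceback (most recent call last):
  File "<stdin>", line 10, in <module>
    return umr_minimum(a, axis, None, out, keepdims, initial, where)
ValueError: zero-size array to reduction operation minimum which has no identity
```

Flap is flat: normal vertical and top at 0.050, agreeing in both depth maps (no picture saved, the script stopped). Now down behind the tab.

drive_tool:
  motion:
    - [0.03,0,0,0,0,0]
    - [0.055,0,0,0,0,0]
    - [0.066,0,0,0,0,0]
    - [0.066,0,0,0,0,0]
    - [0.066,-0.005,0,0,0,0]
    - [0.066,-0.01,0,0,0,0]
    - [0.066,-0.014,0,0,0,0]
    - [0.066,-0.017,0,0,0,0]
    - [0.066,-0.02,0,0,0,0]
    - [0.066,-0.022,0,0,0,0]
    - [0.066,-0.024,0,0,0,0]
    - [0.066,-0.026,0,0,0,0]

```text
clock: 8.45
tcp_pos: [0.495, -0.1439, 0.0725]
tool_rot: [0.013, -0.707, 0.013, 0.707]
contact_force: [-0.2, -0.5, -0.2]
gripper_width: 0.0008
```

drive_tool:
  motion:
    - [0,-0.002,0,0,0,0]
    - [0,-0.004,0,0,0,0]
    - [0,-0.006,0,0,0,0]
    - [0,-0.008,0,0,0,0]
    - [0,-0.01,0,0,0,0]

```text
clock: 9.07
tcp_pos: [0.4954, -0.1339, 0.0726]
tool_rot: [-0.013, 0.707, -0.013, -0.707]
contact_force: [0.0, -2.6, -0.1]
gripper_width: 0.0005
```

```bash
cat > look.py <<'E'
from h import *
import sys
np.set_printoptions(precision=4,suppress=True)
s=manip.sense();print(s["clock"],s["tcp_pos"],s["contact_force"])
im=manip.get_image("scene"); A=cloud(im).reshape(-1,3); A=A[~np.isnan(A).any(1)]
cv2.imwrite(sys.argv[1],cv2.resize(im["pixels"][120:370,150:450,::-1],None,fx=2.4,fy=2.4))
# tongue: top at .068
k=A[(A[:,2]>.0615)&(A[:,2]<.076)&(A[:,0]<.515)&(A[:,0]>.48)&(A[:,1]<.15)&(A[:,1]>-.15)]
print("tongue ymax",np.sort(k[:,1])[-5:],"z med",np.median(k[k[:,1]>k[:,1].max()-.05][:,2]))
t=A[(A[:,2]>.09)&(A[:,2]<.112)&(A[:,0]<.53)&(A[:,0]>.46)&(A[:,1]<.05)&(A[:,1]>s["tcp_pos"][1]+.013)]
if len(t): print("tab",len(t),t.min(0),t.max(0))
E
python3 look.py pics/c1.png
```

```text
9.075 [ 0.4954 -0.1339  0.0726] [ 0.0095 -2.5786 -0.0571]
tongue ymax [-0.0314 -0.0312 -0.0309 -0.0309 -0.0304] z med 0.06547085024904897
tab 22 [ 0.4996 -0.1204  0.0909] [ 0.5088 -0.113   0.103 ]
```

View pics/c1.png

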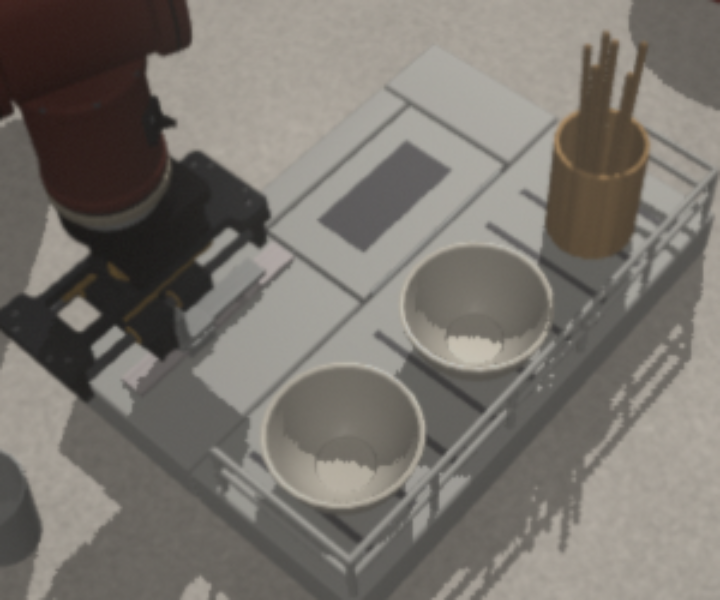

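The flap is flush, and the finger stands against the tab at about (175,320) with the catch sliding at 2.6 N. I'll go on in short steps.

drive_tool:
  motion:
    - [0,-0.002,0,0,0,0]
    - [0,-0.004,0,0,0,0]
    - [0,-0.006,0,0,0,0]
    - [0,-0.008,0,0,0,0]

```text
clock: 9.62
tcp_pos: [0.4958, -0.1258, 0.0726]
tool_rot: [-0.013, 0.707, -0.013, -0.707]
contact_force: [-0.2, -2.6, -0.0]
gripper_width: 0.0006
```

drive_tool:
  motion:
    - [0,-0.002,0,0,0,0]
    - [0,-0.004,0,0,0,0]
    - [0,-0.006,0,0,0,0]

```text
clock: 10.0
tcp_pos: [0.496, -0.1198, 0.0726]
tool_rot: [-0.013, 0.707, -0.013, -0.707]
contact_force: [-0.6, -2.3, 0.9]
gripper_width: 0.0006
```

drive_tool:
  motion:
    - [0,-0.002,0,0,0,0]
    - [0,-0.004,0,0,0,0]
    - [0,-0.006,0,0,0,0]

```text
clock: 10.38
tcp_pos: [0.4962, -0.1138, 0.0725]
tool_rot: [0.013, -0.707, 0.013, 0.707]
contact_force: [-0.5, -3.0, 1.1]
gripper_width: 0.0006
```

drive_tool:
  motion:
    - [0,-0.002,0,0,0,0]
    - [0,-0.004,0,0,0,0]

```text
clock: 10.62
tcp_pos: [0.4963, -0.1098, 0.0725]
tool_rot: [0.013, -0.707, 0.013, 0.707]
contact_force: [-0.5, -3.1, 1.0]
gripper_width: 0.0003
```

drive_tool:
  motion:
    - [0,-0.002,0,0,0,0]
    - [0,-0.004,0,0,0,0]

```text
clock: 10.88
tcp_pos: [0.4965, -0.1058, 0.0726]
tool_rot: [-0.013, 0.707, -0.013, -0.707]
contact_force: [-0.8, -2.6, 0.6]
gripper_width: 0.0004
```

drive_tool:
  motion:
    - [0,-0.002,0,0,0,0]
    - [0,-0.004,0,0,0,0]

```text
clock: 11.12
tcp_pos: [0.4966, -0.1018, 0.0726]
tool_rot: [-0.013, 0.707, -0.013, -0.707]
contact_force: [-0.0, -1.5, 1.3]
gripper_width: 0.0004
```

```bash
python3 look.py pics/c2.png
```

```text
11.125 [ 0.4966 -0.1018  0.0726] [-0.0282 -1.5151  1.3124]
tongue ymax [0.0008 0.001  0.0012 0.0015 0.0031] z med 0.06552214383766414
tab 20 [ 0.5021 -0.0883  0.0917] [ 0.5093 -0.0808  0.1038]
```

View pics/c2.png

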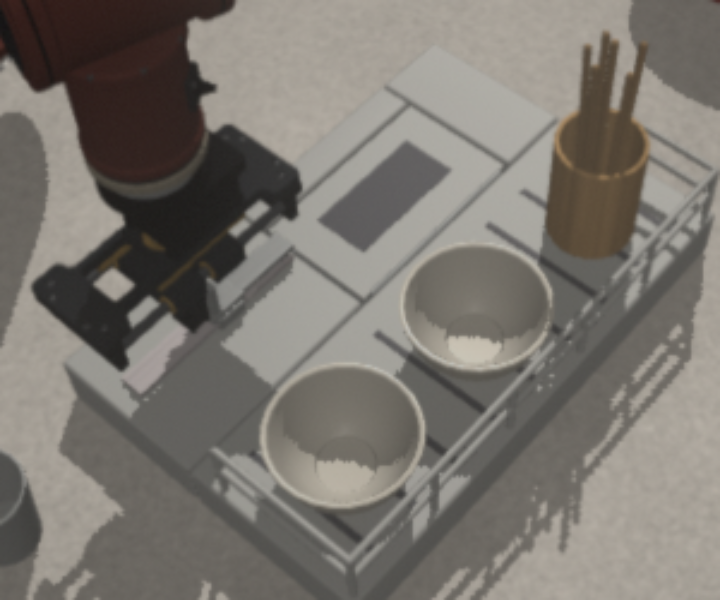

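The tab (about (210,295)) has moved on about 40 mm, the tongue tip is just short of the flap edge, and everything else stands still.

drive_tool:
  motion:
    - [0,-0.002,0,0,0,0]
    - [0,-0.004,0,0,0,0]

```text
clock: 11.42
tcp_pos: [0.4968, -0.0979, 0.0725]
tool_rot: [-0.013, 0.707, -0.013, -0.707]
contact_force: [-0.1, -2.5, 0.1]
gripper_width: 0.0005
```

drive_tool:
  motion:
    - [0,-0.002,0,0,0,0]
    - [0,-0.003,0,0,0,0]

```text
clock: 11.68
tcp_pos: [0.4969, -0.0948, 0.0725]
tool_rot: [0.013, -0.707, 0.013, 0.707]
contact_force: [0.5, -1.9, -0.1]
gripper_width: 0.0004
```

drive_tool:
  motion:
    - [0,-0.002,0,0,0,0]
    - [0,-0.003,0,0,0,0]

```text
clock: 11.92
tcp_pos: [0.497, -0.0918, 0.0726]
tool_rot: [-0.013, 0.707, -0.013, -0.707]
contact_force: [-0.4, -1.6, 0.3]
gripper_width: 0.0006
```

drive_tool:
  motion:
    - [0,-0.002,0,0,0,0]
    - [0,-0.003,0,0,0,0]

```text
clock: 12.18
tcp_pos: [0.497, -0.0886, 0.0724]
tool_rot: [0.013, -0.707, 0.013, 0.707]
contact_force: [1.3, -0.7, -1.2]
gripper_width: 0.0006
```

drive_tool:
  motion:
    - [0,-0.002,0,0,0,0]
    - [0,-0.003,0,0,0,0]

```text
clock: 12.42
tcp_pos: [0.4972, -0.0855, 0.0725]
tool_rot: [0.013, -0.707, 0.013, 0.707]
contact_force: [-0.2, -0.3, -0.1]
gripper_width: 0.0001
```

drive_tool:
  motion:
    - [0,-0.002,0,0,0,0]
    - [0,-0.003,0,0,0,0]

```text
clock: 12.68
tcp_pos: [0.4973, -0.0828, 0.0725]
tool_rot: [0.013, -0.707, 0.013, 0.707]
contact_force: [0.3, -0.8, 0.3]
gripper_width: 0.0006
```

Push force has dropped to about zero, so the catch is falling into the notch. Finer steps from here.

```bash
python3 look.py pics/c3.png
```

```text
12.675 [ 0.4973 -0.0828  0.0725] [ 0.2888 -0.7794  0.3034]
tongue ymax [0.021  0.0215 0.0218 0.0219 0.0225] z med 0.062335893397357456
tab 27 [ 0.4998 -0.0683  0.0908] [ 0.5113 -0.0591  0.0982]
```

drive_tool:
  motion:
    - [0,-0.001,0,0,0,0]
    - [0,-0.001,0,0,0,0]

```text
clock: 12.98
tcp_pos: [0.4974, -0.0819, 0.0726]
tool_rot: [-0.013, 0.707, -0.013, -0.707]
contact_force: [-0.3, -0.0, -0.2]
gripper_width: 0.0002
```

drive_tool:
  motion:
    - [0,-0.001,0,0,0,0]
    - [0,-0.001,0,0,0,0]

```text
clock: 13.22
tcp_pos: [0.4974, -0.0809, 0.0726]
tool_rot: [-0.013, 0.707, -0.013, -0.707]
contact_force: [1.1, -0.1, -0.0]
gripper_width: 0.0003
```

drive_tool:
  motion:
    - [0,-0.001,0,0,0,0]
    - [0,-0.001,0,0,0,0]

```text
clock: 13.48
tcp_pos: [0.4974, -0.0799, 0.0725]
tool_rot: [0.013, -0.707, 0.013, 0.707]
contact_force: [0.0, 0.7, 0.5]
gripper_width: 0.0008
```

drive_tool:
  motion:
    - [0,-0.001,0,0,0,0]
    - [0,-0.001,0,0,0,0]

```text
clock: 13.72
tcp_pos: [0.4975, -0.0791, 0.0726]
tool_rot: [-0.013, 0.707, -0.013, -0.707]
contact_force: [-0.3, -1.0, -0.0]
gripper_width: 0.0008
```

drive_tool:
  motion:
    - [0,-0.001,0,0,0,0]
    - [0,-0.001,0,0,0,0]

```text
clock: 13.98
tcp_pos: [0.4976, -0.0786, 0.0727]
tool_rot: [-0.013, 0.707, -0.013, -0.707]
contact_force: [-1.3, -4.1, 1.2]
gripper_width: 0.0005
```

```bash
python3 look.py pics/c4.png
```

```text
13.975 [ 0.4976 -0.0786  0.0727] [-1.3142 -4.1258  1.2347]
tongue ymax [0.0215 0.0216 0.0219 0.0231 0.0232] z med 0.062416121199277974
tab 14 [ 0.5026 -0.0655  0.091 ] [ 0.5113 -0.0582  0.0997]
```

drive_tool:
  motion:
    - [0,-0.0004,0,0,0,0]
    - [0,-0.0004,0,0,0,0]
    - [0,-0.0004,0,0,0,0]

```text
clock: 14.4
tcp_pos: [0.4976, -0.0782, 0.0728]
tool_rot: [-0.013, 0.707, -0.014, -0.707]
contact_force: [-1.3, -5.1, 1.1]
gripper_width: 0.0003
```

5.1 N with the motion stalled: seated. Backing away along the rail, then up and clear.

drive_tool:
  motion:
    - [0,0.003,0,0,0,0]
    - [0,0.012,0,0,0,0]
    - [0,0.03,0,0,0,0]
    - [0,0.04,0,0,0,0]
    - [-0.04,0.04,0,0,0,0]
    - [-0.09,0.05,0,0,0,0]
    - [-0.14,0.09,0.02,0,0,0]
    - [-0.14,0.15,0.05,0,0,0]
    - [-0.14,0.2,0.08,0,0,0]
    - [-0.14,0.25,0.1,0,0,0]
    - [-0.14,0.25,0.1,0,0,0]
    - [-0.14,0.25,0.1,0,0,0]

```text
clock: 15.9
tcp_pos: [0.388, -0.3238, 0.2123]
tool_rot: [0.014, -0.707, 0.013, 0.707]
contact_force: [0.4, -0.6, 0.4]
gripper_width: 0.0003
```

```bash
cat > fin.py <<'E'
from h import *
np.set_printoptions(precision=4,suppress=True)
s=manip.sense();print(s["clock"],s["tcp_pos"],s["contact_force"]);a=[]
def tab(A,nm):
    A=A.reshape(-1,3);A=A[~np.isnan(A).any(1)]
    t=A[(A[:,2]>.085)&(A[:,2]<.112)&(A[:,0]<.53)&(A[:,0]>.46)&(A[:,1]<0)&(A[:,1]>-.15)]
    print(nm,"tab",len(t),t.min(0),t.max(0),cv2.minAreaRect(t[:,:2].astype(np.float32))[0],"top z",np.percentile(t[:,2],[50,80,95]))
    f=A[(A[:,2]>.03)&(A[:,2]<.12)&(A[:,0]<.565)&(A[:,0]>.515)&(A[:,1]>0.03)&(A[:,1]<.16)]
    c=f.mean(0); v=np.linalg.svd(f-c,full_matrices=False)[2][2]; print("   flap",c,v)
for n in("scene","top"):
    A0=np.load(n+"0.npy"); tab(A0,n+" start")
    im=manip.get_image(n); A=cloud(im); tab(A,n+" now"); a.append(np.ascontiguousarray(im["pixels"][120:420,150:550,::-1] if n=="scene" else im["pixels"][150:450,130:530,::-1]))
    for k in("bowl1","chopsticks","cup","catch_tab","notch"):
        for d in manip.find_in(im,k)[:2]: print("  ",k,d["position"],round(d["confidence"],2))
cv2.imwrite("pics/fin.png",np.hstack(a))
E
python3 fin.py
```

```text
15.9 [ 0.388  -0.3238  0.2123] [ 0.3621 -0.5704  0.3888]
scene start tab 125 [ 0.4835 -0.1329  0.0855] [ 0.5102 -0.1213  0.105 ] (0.49682870507240295, -0.12714852392673492) top z [0.0997 0.1019 0.1035]
   flap [0.54   0.0931 0.0781] [ 0.5692 -0.0217  0.8219]
scene now tab 105 [ 0.4842 -0.0696  0.085 ] [ 0.5111 -0.0582  0.1027] (0.49771079421043396, -0.063777394592762) top z [0.0958 0.0976 0.0988]
   flap [0.5402 0.0932 0.0497] [-0.0106 -0.0017 -0.9999]
   bowl1 [344.5, 246.6] 0.98
   bowl1 [296.0, 303.5] 0.61
   chopsticks [400.3, 189.8] 0.68
   cup [144.4, 331.7] 0.81
   catch_tab [257.1, 228.7] 0.88
   notch [306.0, 248.2] 0.62
top start tab 86 [ 0.4825 -0.1321  0.0857] [ 0.5044 -0.1223  0.1074] (0.4934248924255371, -0.12716779112815857) top z [0.1029 0.1042 0.1058]
   flap [0.5394 0.0948 0.0791] [ 0.5729 -0.0193  0.8194]
top now tab 84 [ 0.4829 -0.0688  0.0931] [ 0.5085 -0.059   0.1025] (0.4957306385040283, -0.06375792622566223) top z [0.0977 0.0992 0.1004]
   flap [0.54   0.095  0.0509] [-0.0125 -0.0003 -0.9999]
   bowl1 [303.7, 217.4] 0.78
   bowl1 [383.2, 223.6] 0.72
   chopsticks [222.1, 210.9] 0.84
   cup [470.6, 323.8] 0.64
   catch_tab [329.6, 308.5] 0.92
   notch [294.1, 277.9] 0.34
```

View pics/fin.png

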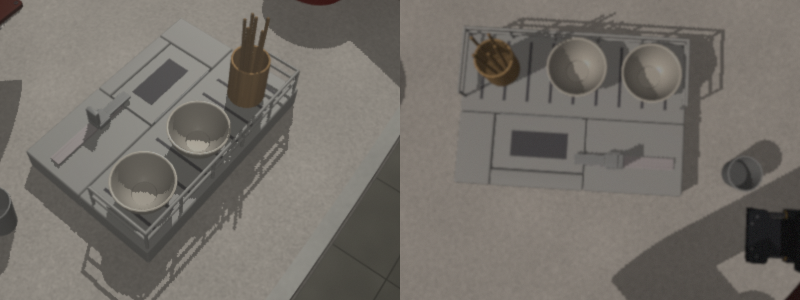

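The picture shows the flap flush with the tongue lying over it, the tab at left (95,112) / right (628,157), and bowls, holder and cup unmoved. The tab top is about 5 mm lower than at the start in both cameras, so the catch is in the notch.

```bash
python3 -c "
from station import manip
print(manip.job_done(), manip.sense()['clock'])"
```

```text
the job is handed in; nothing more can be done
the job is handed in; nothing more can be done
```

The flap is shut and the catch is seated in the notch. I handed the job in shortly after 16 s; no verdict was reported.

- **Flap:** I pressed it down with closed fingers until the force rose to about 15 N at z = 0.050. Depth readings from both cameras show it flat with its top at 0.050 m, also in the last check.
- **Catch:** I pushed the tab's -y face with about 2–3 N. The force fell to about zero, then rose to 5.1 N with the motion stalled. I then backed off along the rail and lifted clear. In the last check the tab had moved about 63 mm, its top was about 4.5–5 mm lower than at the start in both cameras, and the tongue lay over the flap. I could not measure the absolute travel (0.076 to 0.084 m); it follows from the drop and the force.
- **Bowls, chopstick holder and cup:** they were found within about 3 pixels of where they started and look upright, and the arm was clear of everything.

One script stopped with an error before saving its picture, because the gripper hid the tab from the top camera. I checked the shut flap from depth data then, and from later pictures. The network's notch position varied between views, so I did not use it.

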